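Refit the grinder's upper burr and lock its bayonet

TASK

The coffee grinder has been cleaned: take its upper burr carrier (black ring with a red handle bar) from the wooden tray, feel its two lugs into the slots of the grinder's mouth, press it down against the spring and turn it clockwise, just short of a quarter turn, until it locks at the stop, then let go of it. Use a light hand throughout, never forcing the carrier against the grinder, and leave the cups, the glass and the bean hopper undisturbed.

Things in the scene. Friction and masses are not known exactly. Their poses are not given: they have to be found in the camera images.
- carrier: Upper burr carrier, standing in the tray: black ring 56 mm across, 26 mm tall, its lowest 5 mm tapering to 48 mm, steel burr inside, handle above. About 0.2 kg. Origin: centre of the underside; z up. Two steel lugs stick out along +x and -x to 34.5 mm from the axis, 10 mm wide (along y), 14 to 19 mm above the underside. A half turn about z gives the same part.
- handle (a point): Centre of the carrier's red handle bar, 56 mm above the underside, axes as the carrier's. The bar runs along x (in line with the lugs): 54 mm long, 10 mm thick (y), 14 mm high (49 to 63 mm above the underside). Its two legs stand under its ends, 21 mm and more from the axis; between bar and ring top (26 mm) the middle is open.
- mouth (a point): On the burr axis at the top face of the grinder's mouth, 200 mm above the counter; z up, axes as the grinder's. Mouth: bore 59 mm in the grind-setting ring (black, ribbed, 96 mm across, aluminium inside), with two opposite slots 13.2 mm wide, out to 37 mm from the axis, that let the lugs down. White marks by the slots; red marks where the lugs end when locked.
- grinder: Electric burr grinder, fixed: steel and black, x from -85 (front) to +105 mm, 128 mm wide (y), top at 200 mm. Origin: on the counter under the burr axis. The two slots lie towards its +y and -y, but the setting ring that carries them stands turned by up to 20 degrees either way from there: that angle is not measured; find the slots by feel or eye. The ring is stiff and stays put.
- seat (a point): On the burr axis 19 mm below the mouth: top of the sprung seat inside, where the carrier's underside meets it. Beside the slots the lugs land on the ring's top face with the underside only 14 mm below the mouth; in the slots the carrier drops freely to 19 mm. The seat yields at about 3.5 N, 1 N more per mm (9.5 N at 25 mm below), the carrier's weight included; it stops solid at 28 mm.
- track (a point): On the burr axis 25 mm below the mouth: with the carrier's underside here or deeper (to 28 mm) the lugs are under the flange and it turns clockwise, seen from above, just under a quarter turn (70 to 90 degrees from the slots) to a solid stop, to be felt; it cannot turn counter-clockwise from the slots. Left half way round, it stays up against the flange, its underside here, unlocked.
- locked (a point): On the burr axis 22 mm below the mouth: where the carrier's underside rests when locked. At the stop each lug has a 3 mm notch above it; relieved of pressure, the spring lifts the carrier into it and holds it here. Not turned, it springs back up to 19 mm below the mouth.
- tray: Light wooden tray, 300 mm (x) by 410 mm (y), floor 8 mm above the counter, rim 30 mm high, fixed; three brass spoons lie in its far left corner. Origin: centre of the underside.
- cup_a: Steel cup, 72 mm across the rim, 42 mm high, in the tray; origin at the centre of its underside.
- cup_b: Steel cup like cup_a, in the tray.
- glass: Tasting glass, 80 mm across the rim, 98 mm high, in the far half of the tray; origin at the centre of its underside.
- hopper: The grinder's smoked plastic bean hopper with a black lid, 124 mm across, 147 mm high, standing on the counter to the left of the grinder; origin at the centre of its underside.
Not all that is in view belongs to the job. What is shaped like the carrier but pink is not meant.

How it is judged (in metres and radians):
On the way:
1. the carrier is in the mouth with its lugs pressed down below the flange (z of carrier in the frame of mouth below -0.0243 m and horizontal distance between carrier and mouth below 0.004 m).
At the end, for the whole second after the job is handed in: The carrier stands locked in the grinder's mouth at rest: sprung up into the lock notches, its underside 20.5 to 23.5 mm below the mouth's top face, centred within 3 mm, upright within 0.06 rad, and let go (z of carrier in the frame of mouth between -0.0235 and -0.0205 m and horizontal distance between carrier and mouth below 0.003 m and angle between carrier's own z axis and vertical below 0.06 rad and linear speed of carrier below 0.01 m/s); the robot touches nothing.
It fails at once if the carrier is forced against the grinder (contact forces adding up to more than 50 N) (contact force between carrier and grinder above 50 N).
It fails at once if a cup, the glass or the hopper is disturbed (moved more than 25 mm or tipped over 0.3 rad) (distance of any of cup_a, cup_b, glass, hopper from where it was at the start of the episode above 0.025 m or angle between any of cup_a, cup_b, glass, hopper's own z axis and vertical above 0.3 rad).
It also fails if it takes over 72 s, if anything falls off the work surface, if the arm or the gripper's body presses on something with over 40 N, if the wrist force passes 120 N, or if a joint passes its speed limit or range.

ROBOT

A 6-joint arm with a two-finger parallel gripper is mounted at the origin on the work surface. World frame = base frame: x ahead of the robot, y to its left, z up, the work surface at z = 0. Lengths are in mm, angles in rad, forces in N, time in s.
With the tool pointing down it reaches from about 350 to 775 mm from the base axis. Payload 5.5 kg.
Tool frame: the origin (TCP) lies at the very end of the fingers, on their centre line; the grasp point (between the pads) lies 19 mm behind it; z points along the fingers, y is the line along which they close (so a half turn about z gives the same grasp; the last joint's range is limited). The gripper opens to 85 mm and grips with 20 to 120 N. Pads are 22 mm wide; open, the fingers measure 114 mm over their backs; the gripper's body (76 mm by 85 mm) begins 54 mm behind the grasp point. The pads swing forward as they close: fully open they stand 13 mm farther back than shut.
Start: joints at [1.072, 0.313, 0.046, 1.304, 0, 1.431], TCP at [201.938, 538.417, 231.323] pointing down, gripper open.
Joint ranges: [-2.76, 2.76], [-0.86, 1.69], [-1.03, 1.26], [-2.2, 2.34], [-1.47, 1.5], [-3.14, 3.14]. Speed limits (rad/s): [2.57, 2.57, 3.14, 3.14, 3.14, 3.14].

INTERFACE

Orientations are given as a unit quaternion [x, y, z, w].
In Python, from plant import env gives the robot as it stands.
- The arm moves only by the tool play_rows, never from a script. Its argument "deltas" is a list of rows, each an object with "angular": the turn, a rotation vector about the tool's x, y, z in rad, a list of three; "dp": the shift along the tool's x, y, z in m, a list of three; "gripper": the opening, from 0 (shut) to 1 (fully open). A call has 1 to 12 rows; each row shifts and turns the commanded pose from where the row before left it, along the tool's axes as they then stand; what a row does not reach is not made up. A row lasts 1/8 s, in which the tool goes at most 62.5 mm and 10.7 degrees, less where a joint would pass 70% of its speed; a pose out of reach is approached as far as the arm can. A call with a gripper value outside its range is refused whole. The fingers move at their own pace and stop on an object; "squeeze" is the grip in N (left out, the last holds). Time passes only in rows, so rows that do not move let the fingers close. It gives the time, the measured TCP pose, the force, the opening and the grip force at its end, in the units of the state.
- env.state(): the state, without advancing time (a new reading comes with each control period).
- env.grab_frame(name): name is "side" or "top" or "wrist"; returns the picture (420x560x3 uint8, red, green, blue); there is no depth.
- env.calibration(name): a dict with "fx", "fy", "cx", "cy" (pixels), "camera_from_world" (4x4, takes a point from world to camera coordinates). Camera axes: x right, y up, looking along -z (the intrinsics and any distortion apply to the point x, -y, -z); pixel columns grow to the right and rows downward; lengths in mm; the calibration is good to about 2 mm. A picture is of the moment at which its call begins: read the wrist's pose just before it. calibration takes no time and is no camera call; for the wrist camera it gives the pose at the moment of the call.
- env.sign_off(): hands the job in; it is judged then, once.
The state is a dict: "clock": time; "qpos": joint angles; "joint_velocities": joint speeds; "tau": joint torques, N m; "tcp_pos": TCP position; "eef_rot": TCP orientation; "force": force on the tool from outside, world axes, zero at the start; "torque": the same for the moment, N m; "finger_gap": opening from 0.0 (shut) to 1.0 (fully open); "grip_force": force on a finger pad.
Only numpy, scipy, OpenCV 4.12 (cv2) and the standard library are available. Lean on these libraries where they do the work, as an engineer would, in place of code of your own. Each camera call takes 0.05 s, during which the arm holds its last target. There are 200 camera calls.

## Working session

There is one attempt and no reset: what is moved stays moved. The work goes in short steps, Python scripts to look and compute and a tool call to move; the robot and the scene stay as the last step left them, time stands still between calls to the robot, and variables do not carry over. Pictures are saved under pics/ and viewed, at most 10 in all, crops included, and the job is handed in when it is done.

Besides the shell and the picture viewer there is one more tool, called as name(argument=value, ...) on one line, values as JSON. play_rows: Moves the arm, as the interface text tells. Its arguments: {"type":"object","properties":{"deltas":{"type":"array"},"squeeze":{"type":"number"}},"required":["deltas"]}

```bash
mkdir -p pics
cat > h.py <<'E'
import numpy as np,cv2
from plant import env
def save(n,f):
    im=env.grab_frame(n); cv2.imwrite('pics/'+f,im[:,:,::-1]); return im
def ray(c,u,v):
    T=np.array(c["camera_from_world"]);R=T[:3,:3];o=-R.T@T[:3,3]
    d=np.array([(u-c["cx"])/c["fx"],-(v-c["cy"])/c["fy"],-1.]);return o,R.T@d
def onz(c,u,v,z):
    o,d=ray(c,u,v);return o+d*(z-o[2])/d[2]
def proj(c,p):
    T=np.array(c["camera_from_world"]);q=T[:3,:3]@np.array(p)+T[:3,3]
    return c["cx"]+c["fx"]*q[0]/-q[2], c["cy"]-c["fy"]*q[1]/-q[2]
E
python3 - <<'E'
from h import *
a=save('top','top.png');b=save('side','side.png')
for n in('top','side','wrist'):
    c=env.calibration(n);print(n,{k:(np.round(v,3).tolist()) for k,v in c.items()})
s=env.state();print(s)
E
```

```text
top {'fx': 414.974, 'fy': 414.974, 'cx': 284.473, 'cy': 203.219, 'camera_from_world': [[-0.026, -1.0, -0.002, 131.833], [0.997, -0.026, 0.079, -560.858], [-0.079, -0.0, 0.997, -1001.059], [0.0, 0.0, 0.0, 1.0]]}
side {'fx': 477.068, 'fy': 477.068, 'cx': 278.073, 'cy': 207.969, 'camera_from_world': [[0.816, -0.579, 0.001, -391.201], [0.433, 0.611, 0.663, -389.88], [-0.384, -0.54, 0.749, -996.601], [0.0, 0.0, 0.0, 1.0]]}
wrist {'fx': 339.43, 'fy': 339.43, 'cx': 277.585, 'cy': 210.232, 'camera_from_world': [[0.351, 0.937, -0.002, -572.938], [-0.892, 0.333, -0.304, 39.351], [-0.284, 0.108, 0.953, -379.976], [0.0, 0.0, 0.0, 1.0]]}
{'clock': 0.1, 'qpos': array([1.07237247e+00, 3.13954054e-01, 4.50648400e-02, 1.30358739e+00,
       2.57565129e-05, 1.43122236e+00]), 'joint_velocities': array([ 0.00012074, -0.0032005 ,  0.00208559, -0.00112684, -0.00024644,
        0.00029592]), 'tau': array([ 3.41296778e-03, -4.81725740e+01,  2.99243993e+01,  1.27940890e-02,
       -8.07467245e-05, -8.17347512e-06]), 'tcp_pos': array([201.70320861, 537.96796481, 230.4703289 ]), 'eef_rot': array([ 1.78463730e-01,  9.83946132e-01, -7.93716677e-04, -2.75710228e-04]), 'force': array([-0.35926155, -0.89512038,  0.21117016]), 'torque': array([ 0.03976343, -0.02654249, -0.05504281]), 'grip_force': 0.0, 'finger_gap': 0.9977212385127098}
```

View pics/top.png

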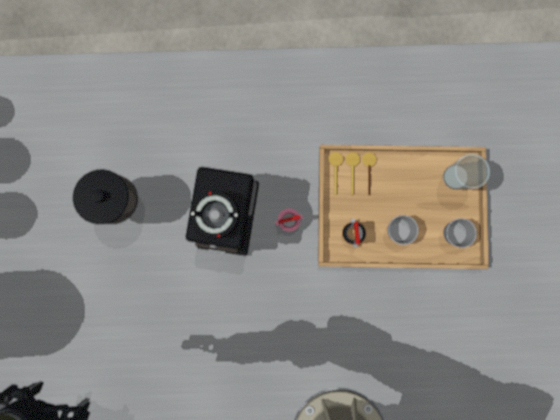

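View pics/side.png

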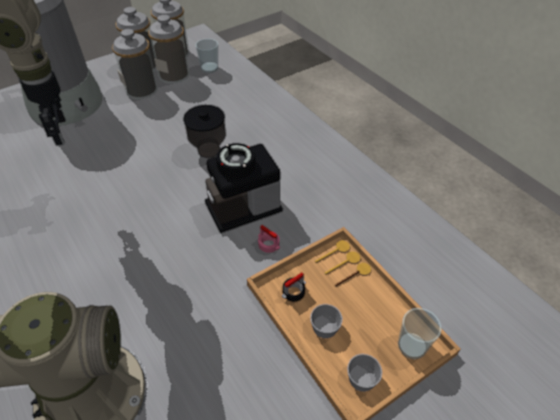

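The top view shows these carrier candidates: the black ring with a red bar in the tray at (354,232), and the pink look-alike at (289,220), which I rule out. The mouth is at (214,214), the cups at (403,229) and (461,232), the glass at (466,172) and the hopper at (104,197). Next is one close crop of the carrier and mouth, plus the measurements.

Run:
```python
from h import *
im=cv2.imread('pics/top.png');c=env.calibration('top')
A=cv2.resize(im[165:260,175:270],(400,400),interpolation=cv2.INTER_CUBIC)
B=cv2.resize(im[205:255,330:380],(400,400),interpolation=cv2.INTER_CUBIC)
cv2.imwrite('pics/crop.png',np.hstack([A,B]))
hsv=cv2.cvtColor(im,cv2.COLOR_BGR2HSV)
red=((hsv[...,0]<8)|(hsv[...,0]>172))&(hsv[...,1]>150)&(hsv[...,2]>80)
n,l,st,ce=cv2.connectedComponentsWithStats(red.astype(np.uint8))
for i in range(1,n):
    if st[i,4]<4: continue
    ys,xs=np.where(l==i);p=np.array([onz(c,x,y,67 if ce[i][0]>300 else 200)[:2] for x,y in zip(xs,ys)])
    w,V=np.linalg.eigh(np.cov(p.T));print(st[i],ce[i].round(1),p.mean(0).round(1),'axis',np.degrees(np.arctan2(V[1,1],V[0,1])).round(1),w.round(0))
# mouth light ring
g=im[165:260,175:270];m=(g.min(2)>150).astype(np.uint8)
ys,xs=np.where(m);(cx,cy),r=cv2.minEnclosingCircle(np.c_[xs,ys].astype(np.float32))
print('mouth px',cx+175,cy+165,r,onz(c,cx+175,cy+165,200))
# side triangulation
s=cv2.imread('pics/side.png');cs=env.calibration('side');hs=cv2.cvtColor(s,cv2.COLOR_BGR2HSV)
red=((hs[...,0]<8)|(hs[...,0]>172))&(hs[...,1]>150)&(hs[...,2]>80)
n,l,st,ce=cv2.connectedComponentsWithStats(red.astype(np.uint8))
for i in range(1,n):
    if st[i,4]>4:print('side',st[i],ce[i].round(1),onz(cs,*ce[i],67).round(1),onz(cs,*ce[i],200).round(1))
g=s[130:180,205:265];m=(g.min(2)>150).astype(np.uint8);ys,xs=np.where(m)
print('side ring bbox',xs.min()+205,xs.max()+205,ys.min()+130,ys.max()+130,onz(cs,(xs.min()+xs.max())/2+205,(ys.min()+ys.max())/2+130,200))
```

```text
[208 191   4   4  12] [209.5 192.5] [575.9 269.7] axis -145.4 [4. 4.]
[279 215  21   8  68] [289.7 218.6] [518.3 107.5] axis 102.2 [  4. 164.]
[354 222   7  22  93] [356.5 232.7] [487.  -49.7] axis -176.0 [  9. 231.]
[217 234   3   3   8] [218.1 235.1] [488.7 253.3] axis 133.5 [2. 3.]
mouth px 222.0 212.0 66.4681396484375 [535.40991474 244.78224578 200.        ]
side [261 226  16  13  79] [268.7 231.9] [520.3  98.   67. ] [461.5   9.4 200. ]
side [284 273  19  14  93] [293.  279.5] [486.1 -50.5  67. ] [ 432.1 -118.   200. ]
side ring bbox 221 249 146 164 [532.42356239 260.40424963 200.        ]
```

View pics/crop.png

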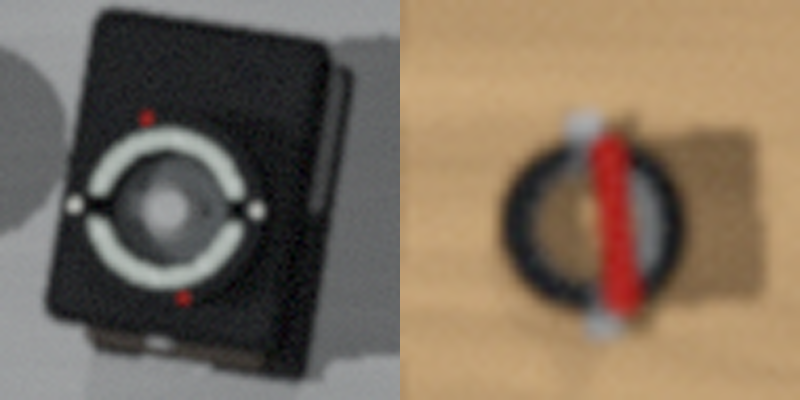

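The crop shows the black ring with a red bar and steel lugs at top px (353.0,220.6) and (355.4,245.8). That is the right part. On the mouth, the white marks are at px (192.8,213.7) and (236.0,214.9), and the red marks at (209.9,193.0) and (218.7,235.8).

Run:
```python
from h import *
c=env.calibration('top')
ang=lambda a,b:np.degrees(np.arctan2(*(a-b)[[1,0]])).round(1)
for n,p,q,z in(('lugs',(353,220.6),(355.4,245.8),24.5),('white',(192.8,213.7),(236,214.9),200),('red',(209.9,193),(218.7,235.8),200)):
    a,b=onz(c,*p,z),onz(c,*q,z);print(n,((a+b)/2).round(1),ang(a,b),np.linalg.norm(a-b))
print('now',env.state()['tcp_pos'])
```

```text
lugs [486.  -51.2  24.5] 3.2 61.6786706238521
white [531.1 260.3 200. ] 86.9 87.91021336295464
red [531.1 260.5 200. ] 10.9 89.14545433262616
now [201.70320861 537.96796481 230.4703289 ]
```

play_rows(deltas=[{"dp": [0,0,-0.04],"angular": [0,0,0],"gripper": 1},{"dp": [-0.043,-0.041,-0.02],"angular": [0,0,0],"gripper": 1},{"dp": [-0.043,-0.041,0],"angular": [0,0,0],"gripper": 1},{"dp": [-0.043,-0.041,0],"angular": [0,0,0],"gripper": 1},{"dp": [-0.043,-0.041,0],"angular": [0,0,0],"gripper": 1},{"dp": [-0.043,-0.041,0],"angular": [0,0,0],"gripper": 1},{"dp": [-0.043,-0.041,0],"angular": [0,0,0],"gripper": 1},{"dp": [-0.043,-0.041,0],"angular": [0,0,0],"gripper": 1},{"dp": [-0.043,-0.041,0],"angular": [0,0,0],"gripper": 1},{"dp": [-0.043,-0.041,0],"angular": [0,0,0],"gripper": 1},{"dp": [-0.043,-0.041,0],"angular": [0,0,0],"gripper": 1},{"dp": [-0.043,-0.041,0],"angular": [0,0,0],"gripper": 1}], squeeze=40)

```text
clock: 1.6
tcp_pos: [486.7, -51.7, 291.0]
eef_rot: [0.179, 0.984, 0.0, -0.0]
force: [0.7, 0.8, -0.0]
finger_gap: 1.003
grip_force: 0.0
```

play_rows(deltas=[{"dp": [0,0,0.0],"angular": [0,0,-0.105],"gripper": 1},{"dp": [0,0,0.03],"angular": [0,0,-0.105],"gripper": 0.8},{"dp": [0,0,0.04],"angular": [0,0,-0.105],"gripper": 0.7},{"dp": [0,0,0.04],"angular": [0,0,-0.105],"gripper": 0.6},{"dp": [0,0,0],"angular": [0,0,0],"gripper": 0.6},{"dp": [0,0,0],"angular": [0,0,0],"gripper": 0.6}])

```text
clock: 2.35
tcp_pos: [486.9, -49.9, 182.4]
eef_rot: [-0.03, 1.0, -0.0, 0.0]
force: [-0.4, -0.0, -0.3]
finger_gap: 0.601
grip_force: 0.0
```

```bash
cat >> h.py <<'E'
from scipy.spatial.transform import Rotation as Ro
def tool(s=None):
    s=s or env.state();R=Ro.from_quat(s['eef_rot']).as_matrix();return np.array(s['tcp_pos']),R
def go(target,th):
    p,R=tool();a=np.radians(th);T=np.c_[[np.cos(a),np.sin(a),0],[np.sin(a),-np.cos(a),0],[0,0,-1]]
    print('tcp',p.round(1),'th',np.degrees(np.arctan2(R[1,0],R[0,0])).round(2),'dp tool mm',(R.T@(np.array(target)-p)).round(1),'turn',Ro.from_matrix(R.T@T).as_rotvec().round(4))
def red(im):
    h=cv2.cvtColor(im,cv2.COLOR_RGB2HSV);return ((h[...,0]<8)|(h[...,0]>172))&(h[...,1]>150)&(h[...,2]>60)
E
python3 - <<'E'
from h import *
go([486.5,-50.5,45],183.5);c=env.calibration('wrist');im=save('wrist','w1.png')
n,l,st,ce=cv2.connectedComponentsWithStats(red(im).astype(np.uint8))
for i in range(1,n):
    if st[i,4]>30:
        m=(l==i).astype(np.uint8);r=cv2.minAreaRect(cv2.findContours(m,0,2)[0][0]);b=cv2.boxPoints(r)
        w=np.array([onz(c,*q,71)[:2] for q in b]);print(st[i],ce[i],w.round(1).tolist(),w.mean(0))
s=env.state();print(s['force'],s['finger_gap'],s['clock'])
E
```

```text
tcp [486.9 -49.9 182.4] th -176.59 dp tool mm [  0.6  -0.5 137.4] turn [-0.0002  0.001  -0.0016]
[271 174  13  66 764] [276.69109948 206.29188482] [[460.8, -57.4], [460.2, -48.3], [513.4, -44.9], [513.9, -54.6]] [487.08409188 -51.30812435]
[423 244  67  22 945] [456.25608466 254.24656085] [[517.7, 69.2], [505.8, 120.7], [519.2, 126.0], [531.4, 73.8]] [518.53672231  97.43474217]
[-0.07141322  0.58564334 -0.26145787] 0.6034735334956983 2.4
```

View pics/w1.png

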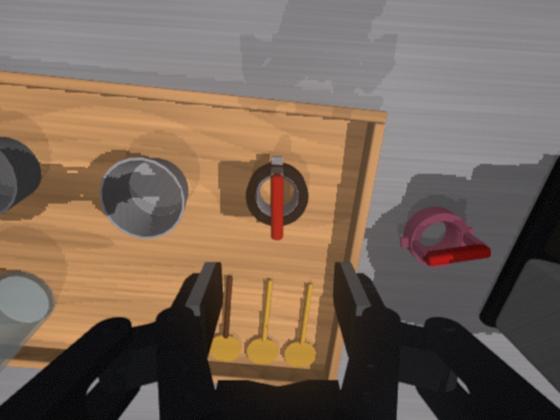

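The wrist view shows the red bar at px (277,206) centred between the fingers. It triangulates to (487,-51), which agrees with the top view. I'll descend and grasp.

play_rows(deltas=[{"dp": [0,-0.001,0.03],"angular": [0,0,0],"gripper": 0.6},{"dp": [0,0,0.03],"angular": [0,0,0],"gripper": 0.6},{"dp": [0,0,0.03],"angular": [0,0,0],"gripper": 0.6},{"dp": [0,0,0.03],"angular": [0,0,0],"gripper": 0.6},{"dp": [0,0,0.018],"angular": [0,0,0],"gripper": 0.5},{"dp": [0,0,0],"angular": [0,0,0],"gripper": 0.3},{"dp": [0,0,0],"angular": [0,0,0],"gripper": 0},{"dp": [0,0,0],"angular": [0,0,0],"gripper": 0},{"dp": [0,0,0],"angular": [0,0,0],"gripper": 0},{"dp": [0,0,0],"angular": [0,0,0],"gripper": 0}], squeeze=45)

```text
clock: 3.65
tcp_pos: [488.0, -51.0, 44.8]
eef_rot: [-0.031, 1.0, -0.0, 0.002]
force: [0.2, 1.0, 7.2]
finger_gap: 0.107
grip_force: 46.8
```

play_rows(deltas=[{"dp": [0,0,-0.02],"angular": [0,0,0],"gripper": 0},{"dp": [0,0,-0.04],"angular": [0,0,0],"gripper": 0},{"dp": [0,0,-0.05],"angular": [0,0,0],"gripper": 0},{"dp": [0,0,-0.05],"angular": [0,0,0],"gripper": 0},{"dp": [0,0,-0.05],"angular": [0,0,0],"gripper": 0},{"dp": [0,0,-0.03],"angular": [0,0,0],"gripper": 0},{"dp": [0,0,0],"angular": [0,0,0],"gripper": 0},{"dp": [0,0,0],"angular": [0,0,0],"gripper": 0}])

```text
clock: 4.65
tcp_pos: [485.7, -50.7, 281.8]
eef_rot: [-0.031, 1.0, 0.0, -0.001]
force: [-0.3, 0.4, -1.7]
finger_gap: 0.112
grip_force: 45.6
```

Run:
```python
from h import *
s=env.state();print(s['force'],s['finger_gap'],s['grip_force'],s['clock'],s['eef_rot'])
go([531.3,260.4,285],183.5)
```

```text
[-0.31703638  0.38166533 -1.72925947] 0.1123326823990705 45.57381212711334 4.65 [-3.05655676e-02  9.99532289e-01  2.87774058e-04 -9.30779551e-04]
tcp [485.7 -50.7 281.8] th -176.5 dp tool mm [-64.5 307.7  -3.1] turn [ 0.0006 -0.0018  0.0001]
```

play_rows(deltas=[{"dp": [-0.008,0.0385,0],"angular": [0,0,0],"gripper": 0},{"dp": [-0.008,0.0385,0],"angular": [0,0,0],"gripper": 0},{"dp": [-0.008,0.0385,0],"angular": [0,0,0],"gripper": 0},{"dp": [-0.008,0.0385,0],"angular": [0,0,0],"gripper": 0},{"dp": [-0.008,0.0385,0],"angular": [0,0,0],"gripper": 0},{"dp": [-0.008,0.0385,0],"angular": [0,0,0],"gripper": 0},{"dp": [-0.008,0.0385,0],"angular": [0,0,0],"gripper": 0},{"dp": [-0.008,0.0385,0],"angular": [0,0,0],"gripper": 0},{"dp": [0,0,0],"angular": [0,0,0],"gripper": 0}])

```text
clock: 5.78
tcp_pos: [530.5, 262.6, 280.1]
eef_rot: [-0.032, 0.999, -0.0, -0.002]
force: [0.0, -0.5, -2.9]
finger_gap: 0.104
grip_force: 45.5
```

play_rows(deltas=[{"dp": [0,0,0],"angular": [0,0,-0.145],"gripper": 0},{"dp": [0,0,0],"angular": [0,0,-0.145],"gripper": 0},{"dp": [0,0,0],"angular": [0,0,-0.145],"gripper": 0},{"dp": [0,0,0],"angular": [0,0,-0.145],"gripper": 0},{"dp": [0,0,0],"angular": [0,0,-0.145],"gripper": 0},{"dp": [0,0,0],"angular": [0,0,-0.145],"gripper": 0},{"dp": [0,0,0],"angular": [0,0,-0.145],"gripper": 0},{"dp": [0,0,0],"angular": [0,0,-0.145],"gripper": 0},{"dp": [0,0,0],"angular": [0,0,-0.145],"gripper": 0},{"dp": [0,0,0],"angular": [0,0,-0.145],"gripper": 0},{"dp": [0,0,0],"angular": [0,0,0],"gripper": 0}])

```text
clock: 7.15
tcp_pos: [530.8, 259.4, 281.7]
eef_rot: [-0.685, 0.729, 0.0, -0.001]
force: [-0.5, 0.1, -2.4]
finger_gap: 0.107
grip_force: 45.6
```

Run:
```python
from h import *
s=env.state();print(s['force'],s['finger_gap'],s['grip_force'],s['clock'],s['qpos'].round(2))
go([531.3,260.4,252],266.9)
w=save('wrist','w2.png');t=save('top','t2.png');sd=save('side','s2.png')
f=lambda i:cv2.resize(i,(400,300))
A=cv2.resize(sd[90:190,185:320],(400,300),interpolation=cv2.INTER_CUBIC)[:,:,::-1]
B=cv2.resize(t[165:260,160:287],(400,300),interpolation=cv2.INTER_CUBIC)[:,:,::-1]
W=cv2.resize(w,(800,600))[:, :, ::-1]
cv2.imwrite('pics/m2.png',np.vstack([np.hstack([f(w)[:,:,::-1],A]),np.hstack([B,W[0:300,200:600]])]))
```

```text
[-0.47176204  0.09603089 -2.38606178] 0.10677477056927809 45.550174713134766 7.15 [ 0.32  0.34  0.21  1.44 -0.   -1.19]
tcp [530.8 259.4 281.7] th -93.56 dp tool mm [-1.1 -0.5 29.7] turn [ 0.0026 -0.0013 -0.008 ]
```

View pics/m2.png

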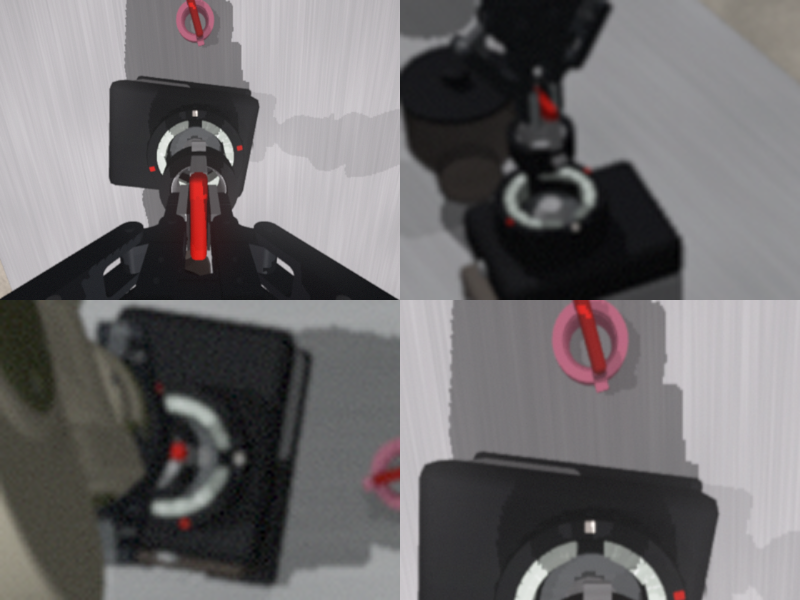

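The wrist view shows a white mark at about px (273,160), red marks at about (213,237) and (336,207), and the carrier's near lug at about (280,206), held upright. I'll refine the mouth centre and slot from these.

Run:
```python
from h import *
c=env.calibration('wrist');im=cv2.imread('pics/w2.png')[:,:,::-1]
n,l,st,ce=cv2.connectedComponentsWithStats(red(im).astype(np.uint8))
P=[]
for i in range(1,n):
    if st[i,4]>8:
        print(st[i],ce[i].round(1))
        if st[i,4]<150 and ce[i][1]>150:P.append(onz(c,*ce[i],200))
        if st[i,4]>800:
            m=(l==i).astype(np.uint8);r=cv2.minAreaRect(cv2.findContours(m,0,2)[0][0]);print([onz(c,*b,300.7)[:2].round(1).tolist() for b in cv2.boxPoints(r)])
P=np.array(P);M=P.mean(0);print(P.round(1),'mouth',M)
m=(im.min(2)>170).astype(np.uint8);n,l,st,ce=cv2.connectedComponentsWithStats(m[150:172,262:286])
for i in range(1,n):
    q=ce[i]+[262,150];w=onz(c,*q,200);print('white',q,st[i,4],w.round(1),np.degrees(np.arctan2(*(M-w)[[1,0]])))
d=P[0]-P[1];print('red ang',np.degrees(np.arctan2(d[1],d[0])))
hub=im[195:222,262:300].astype(int);b=((hub.min(2)>95)&(np.ptp(hub,axis=2)<25));print('\n'.join(''.join('#' if x else '.' for x in r) for r in b))
go([M[0],M[1],252],266.9)
```

```text
[262   0  22  51 487] [273.   23.7]
[331 203   9   8  49] [335.  206.6]
[209 233   9   8  53] [212.8 236.2]
[ 265  242   26  123 2904] [277.5 302.2]
[[533.9, 233.5], [524.0, 234.2], [527.0, 293.4], [538.2, 292.7]]
[[489.9 252.7 200. ]
 [577.1 269.3 200. ]] mouth [533.53186247 260.98889677 200.        ]
white [274.27777778 158.05555556] 18 [529.8 216.4 200. ] 85.18650631788022
red ang -169.18764412587655
......############....#########.#...#.
...#####..#..####........###...#.....#
######....................###.........
############################.#......#.
###########################........#..
############################..#...#.##
############################.#.#......
##############################........
##############################........
##....####################............
.......###################............
.......###################............
.......###################............
.......###################............
.......###################............
.......###################............
.......######..........##.............
......................................
......................................
......................................
......................................
......................................
......................................
......................................
......................................
......................................
......................................
tcp [531.2 260.  282.6] th -93.57 dp tool mm [-1.2 -2.3 30.6] turn [ 0.0012 -0.0005 -0.0082]
```

Run:
```python
from h import *
c=env.calibration('wrist')
p,R=tool();print(p)
for u,v in((278.5,211),(278.5,195)):print(onz(c,u,v,p[2]-37+19).round(1))
for x,y in((531.2,260),(533.5,261)):
  print(proj(c,(x,y,200)))
im=cv2.imread('pics/w2.png');cv2.imwrite('pics/w2c.png',cv2.resize(im[140:300,190:360],(800,753))[:600])
```

```text
[531.18906401 259.97315988 282.56805327]
[528.3 232.6 264.6]
[527.8 224.4 264.6]
(np.float64(276.26456027437376), np.float64(220.0433511517013))
(np.float64(273.0897441776059), np.float64(221.57513760021448))
```

View pics/w2c.png

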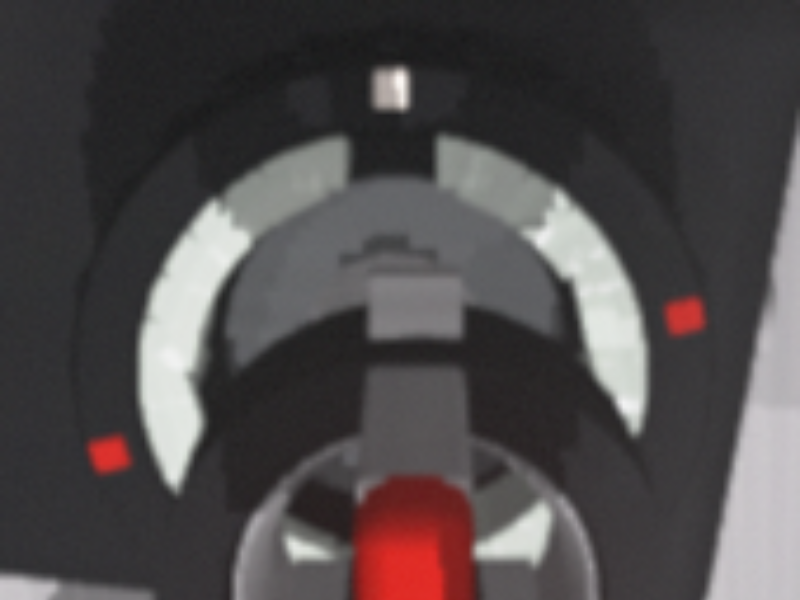

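The lug is centred at px (278.4,198.4) and the slot at about (273.5,172), with the white mark at (273.1,158.7). So the carrier should move roughly 1–3 mm in +x. I'll go down close and re-measure there.

play_rows(deltas=[{"dp": [-0.001,-0.0015,0.01],"angular": [0,0,0],"gripper": 0},{"dp": [0,0,0.012],"angular": [0,0,0],"gripper": 0},{"dp": [0,0,0.012],"angular": [0,0,0],"gripper": 0},{"dp": [0,0,0.007],"angular": [0,0,0],"gripper": 0},{"dp": [0,0,0.006],"angular": [0,0,0],"gripper": 0},{"dp": [0,0,0],"angular": [0,0,0],"gripper": 0},{"dp": [0,0,0],"angular": [0,0,0],"gripper": 0}])

```text
clock: 8.18
tcp_pos: [533.2, 261.6, 236.7]
eef_rot: [-0.686, 0.728, -0.0, 0.0]
force: [0.4, 1.1, -3.0]
finger_gap: 0.105
grip_force: 45.5
```

Run:
```python
from h import *
c=env.calibration('wrist');im=save('wrist','w3.png')[:,:,::-1]
s=env.state();print(s['force'],s['torque'],s['clock']);go([532.5,261,235],266)
n,l,st,ce=cv2.connectedComponentsWithStats(red(im[:,:,::-1]).astype(np.uint8))
P=[]
for i in range(1,n):
    if 20<st[i,4]<150: P.append(onz(c,*ce[i],200));print(ce[i],st[i,4],P[-1].round(1))
print(np.mean(P,0))
cv2.imwrite('pics/w3c.png',cv2.resize(im[130:290,180:370],(800,674),interpolation=cv2.INTER_CUBIC)[:600])
```

```text
[-0.25604019 -0.97752674 -1.1170108 ] [ 0.02358626 -0.05339705 -0.03149211] 8.225
tcp [533.3 261.5 236.7] th -93.42 dp tool mm [0.6 0.8 1.7] turn [-0.0008  0.0004  0.0102]
[352.77777778 226.69444444] 72 [489.6 252.  200. ]
[202.55844156 261.48051948] 77 [576.6 268.4 200. ]
[533.1024921  260.20926034 200.        ]
```

View pics/w3c.png

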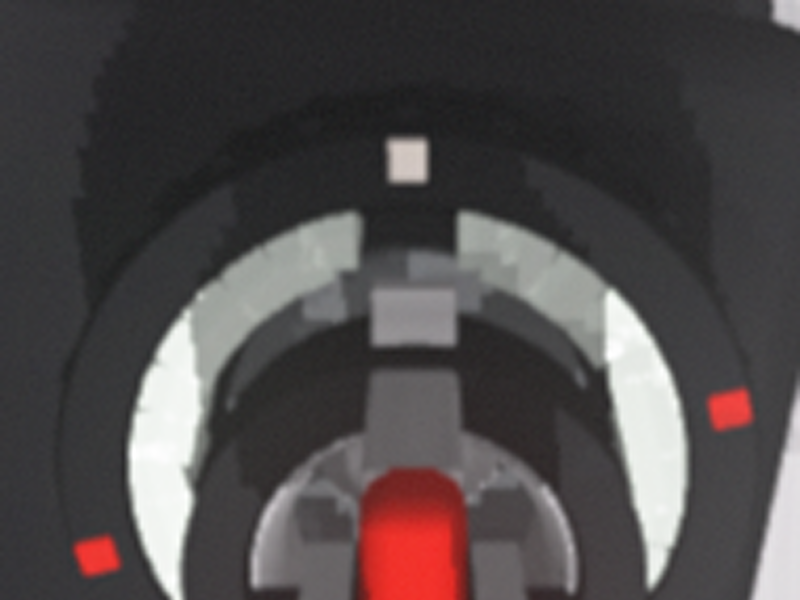

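The near lug tip is at px (278.3,198.9), the slot at (277.1,181) and the white mark at (276.7,168): nearly in line.

Run:
```python
from h import *
c=env.calibration('wrist');p,R=tool();x=R[:,0]
t=onz(c,278.3,198.9,p[2]-37+19);ctr=t-34.5*x;print('lug',t,'ctr',ctr,'tool',p)
M=np.array([533.1,260.2,200])
for q in((277.1,181),(276.7,168)):
    w=onz(c,*q,200);d=M-w;print(w,np.degrees(np.arctan2(d[1],d[0])),np.linalg.norm(d))
print('rel needed tool',(R.T@(M-ctr)))
```

```text
lug [530.23612505 227.98893811 218.74801386] ctr [532.2917472  262.42764088 218.76101929] tool [533.28740938 261.52169886 236.74801386]
[530.56645044 223.26706651 200.        ] 86.07573445156099 37.01973054404877
[530.3587963 216.1876428 200.       ] 86.43607386312404 44.09763921202919
rel needed tool [ 2.18259696 -0.92370408 18.76098459]
```

play_rows(deltas=[{"dp": [0.0015,-0.0007,0],"angular": [0,0,0.004],"gripper": 0},{"dp": [0,0,0.002],"angular": [0,0,0],"gripper": 0},{"dp": [0,0,0.002],"angular": [0,0,0],"gripper": 0},{"dp": [0,0,0.002],"angular": [0,0,0],"gripper": 0},{"dp": [0,0,0],"angular": [0,0,0],"gripper": 0}])

```text
clock: 8.85
tcp_pos: [533.5, 259.9, 229.9]
eef_rot: [-0.684, 0.729, 0.0, -0.0]
force: [0.5, -0.5, -3.6]
finger_gap: 0.109
grip_force: 45.5
```

play_rows(deltas=[{"dp": [0,0,0.0015],"angular": [0,0,0],"gripper": 0},{"dp": [0,0,0.0015],"angular": [0,0,0],"gripper": 0},{"dp": [0,0,0],"angular": [0,0,0],"gripper": 0}])

```text
clock: 9.22
tcp_pos: [533.6, 259.9, 227.1]
eef_rot: [-0.684, 0.729, 0.0, -0.0]
force: [0.2, 0.1, -2.5]
finger_gap: 0.111
grip_force: 45.5
```

play_rows(deltas=[{"dp": [0,0,0.0015],"angular": [0,0,0],"gripper": 0},{"dp": [0,0,0.0015],"angular": [0,0,0],"gripper": 0},{"dp": [0,0,0],"angular": [0,0,0],"gripper": 0}])

```text
clock: 9.6
tcp_pos: [533.5, 259.9, 224.1]
eef_rot: [-0.684, 0.729, 0.0, -0.0]
force: [-0.2, -0.8, -2.5]
finger_gap: 0.104
grip_force: 45.5
```

play_rows(deltas=[{"dp": [0,0,0.001],"angular": [0,0,0],"gripper": 0},{"dp": [0,0,0.001],"angular": [0,0,0],"gripper": 0},{"dp": [0,0,0],"angular": [0,0,0],"gripper": 0}])

```text
clock: 9.98
tcp_pos: [533.5, 259.9, 222.1]
eef_rot: [-0.684, 0.729, 0.0, -0.0]
force: [0.2, 0.0, -2.2]
finger_gap: 0.108
grip_force: 45.5
```

play_rows(deltas=[{"dp": [0,0,0.001],"angular": [0,0,0],"gripper": 0},{"dp": [0,0,0.001],"angular": [0,0,0],"gripper": 0},{"dp": [0,0,0],"angular": [0,0,0],"gripper": 0}])

```text
clock: 10.35
tcp_pos: [533.6, 259.9, 220.1]
eef_rot: [-0.684, 0.729, 0.0, -0.0]
force: [0.0, -0.3, -2.6]
finger_gap: 0.107
grip_force: 45.5
```

play_rows(deltas=[{"dp": [0,0,0.001],"angular": [0,0,0],"gripper": 0},{"dp": [0,0,0.001],"angular": [0,0,0],"gripper": 0},{"dp": [0,0,0],"angular": [0,0,0],"gripper": 0}])

```text
clock: 10.72
tcp_pos: [533.6, 259.9, 218.1]
eef_rot: [-0.684, 0.729, 0.0, -0.0]
force: [-0.2, 0.0, -1.6]
finger_gap: 0.107
grip_force: 45.5
```

play_rows(deltas=[{"dp": [0,0,0.001],"angular": [0,0,0],"gripper": 0},{"dp": [0,0,0.001],"angular": [0,0,0],"gripper": 0},{"dp": [0,0,0],"angular": [0,0,0],"gripper": 0}])

```text
clock: 11.1
tcp_pos: [533.7, 259.9, 216.7]
eef_rot: [-0.684, 0.729, -0.0, 0.0]
force: [-2.0, -0.8, 2.2]
finger_gap: 0.107
grip_force: 46.2
```

play_rows(deltas=[{"dp": [0,0,0.001],"angular": [0,0,0],"gripper": 0},{"dp": [0,0,0.001],"angular": [0,0,0],"gripper": 0},{"dp": [0,0,0],"angular": [0,0,0],"gripper": 0}])

```text
clock: 11.48
tcp_pos: [533.7, 259.9, 214.5]
eef_rot: [-0.684, 0.729, -0.0, 0.0]
force: [-2.3, -1.3, 3.5]
finger_gap: 0.108
grip_force: 46.5
```

Seat contact and spring are felt, and the side force is small. I'll ease −x slightly and press down to about 26 mm.

play_rows(deltas=[{"dp": [0,0.0005,0.001],"angular": [0,0,0],"gripper": 0},{"dp": [0,0,0.001],"angular": [0,0,0],"gripper": 0},{"dp": [0,0,0.001],"angular": [0,0,0],"gripper": 0},{"dp": [0,0,0],"angular": [0,0,0],"gripper": 0}])

```text
clock: 11.98
tcp_pos: [533.6, 259.9, 211.9]
eef_rot: [-0.684, 0.729, -0.0, 0.001]
force: [-2.0, -2.2, 6.6]
finger_gap: 0.104
grip_force: 46.9
```

play_rows(deltas=[{"dp": [0,0,0.0005],"angular": [0,0,0],"gripper": 0},{"dp": [0,0,0],"angular": [0,0,0],"gripper": 0}])

```text
clock: 12.22
tcp_pos: [533.6, 259.9, 211.5]
eef_rot: [-0.684, 0.729, -0.0, 0.001]
force: [-2.3, -1.7, 7.6]
finger_gap: 0.109
grip_force: 46.9
```

play_rows(deltas=[{"dp": [0,0,0.001],"angular": [0,0,0],"gripper": 0},{"dp": [0,0,0],"angular": [0,0,0.03],"gripper": 0},{"dp": [0,0,0],"angular": [0,0,0.03],"gripper": 0},{"dp": [0,0,0],"angular": [0,0,0.03],"gripper": 0},{"dp": [0,0,0],"angular": [0,0,0.03],"gripper": 0}])

```text
clock: 12.85
tcp_pos: [534.1, 260.4, 210.9]
eef_rot: [-0.639, 0.769, -0.0, 0.002]
force: [-0.9, 0.4, 8.8]
finger_gap: 0.109
grip_force: 47.0
```

Run:
```python
from h import *
s=env.state();print(s['force'],s['torque']);go([533.6,259.9,210.5],190.9)
```

```text
[-0.88707859  0.4459641   8.76261255] [-0.07792499  0.16476696  0.12321802]
tcp [534.1 260.4 210.9] th -100.56 dp tool mm [0.6 0.4 0.4] turn [-0.0012  0.0031  1.1962]
```

play_rows(deltas=[{"dp": [0,0,0],"angular": [0,0,0.06],"gripper": 0},{"dp": [0,0,0],"angular": [0,0,0.06],"gripper": 0},{"dp": [0,0,0],"angular": [0,0,0.06],"gripper": 0},{"dp": [0,0,0],"angular": [0,0,0.06],"gripper": 0},{"dp": [0,0,0],"angular": [0,0,0.06],"gripper": 0},{"dp": [0,0,0],"angular": [0,0,0.06],"gripper": 0}])

```text
clock: 13.6
tcp_pos: [534.1, 260.4, 211.0]
eef_rot: [-0.491, 0.871, -0.0, 0.002]
force: [-1.2, -0.0, 8.2]
finger_gap: 0.109
grip_force: 47.0
```

Run:
```python
from h import *
s=env.state();print(s['force'],s['torque']);go([533.6,259.9,210.5],190.9)
```

```text
[-1.23728086 -0.0473161   8.22769148] [-0.1589577   0.22380457  0.12404488]
tcp [534.1 260.4 211. ] th -121.24 dp tool mm [0.7 0.1 0.5] turn [-6.000e-04  3.200e-03  8.353e-01]
```

play_rows(deltas=[{"dp": [0,0,0],"angular": [0,0,0.06],"gripper": 0},{"dp": [0,0,0],"angular": [0,0,0.06],"gripper": 0},{"dp": [0,0,0],"angular": [0,0,0.06],"gripper": 0},{"dp": [0,0,0],"angular": [0,0,0.06],"gripper": 0},{"dp": [0,0,0],"angular": [0,0,0.06],"gripper": 0},{"dp": [0,0,0],"angular": [0,0,0.06],"gripper": 0},{"dp": [0,0,0],"angular": [0,0,0.06],"gripper": 0},{"dp": [0,0,0],"angular": [0,0,0.06],"gripper": 0},{"dp": [0,0,0],"angular": [0,0,0.06],"gripper": 0},{"dp": [0,0,0],"angular": [0,0,0.06],"gripper": 0}])

```text
clock: 14.85
tcp_pos: [533.9, 260.5, 210.9]
eef_rot: [-0.211, 0.977, 0.0, 0.001]
force: [-1.9, -0.2, 7.9]
finger_gap: 0.109
grip_force: 47.0
```

Run:
```python
from h import *
s=env.state();print(s['force'],s['torque']);go([533.6,259.9,210.5],190.9)
```

```text
[-1.86362923 -0.21147497  7.93613706] [-0.07213534  0.30371795  0.09696478]
tcp [533.9 260.5 210.9] th -155.61 dp tool mm [ 0.5 -0.4  0.4] turn [0.0007 0.0028 0.2354]
```

play_rows(deltas=[{"dp": [0,0,0],"angular": [0,0,0.03],"gripper": 0},{"dp": [0,0,0],"angular": [0,0,0.03],"gripper": 0},{"dp": [0,0,0],"angular": [0,0,0.03],"gripper": 0},{"dp": [0,0,0],"angular": [0,0,0.03],"gripper": 0},{"dp": [0,0,0],"angular": [0,0,0.03],"gripper": 0},{"dp": [0,0,0],"angular": [0,0,0.03],"gripper": 0}])

```text
clock: 15.6
tcp_pos: [533.8, 260.7, 210.9]
eef_rot: [-0.123, 0.992, 0.001, 0.001]
force: [-2.3, -0.0, 7.9]
finger_gap: 0.105
grip_force: 47.0
```

Run:
```python
from h import *
s=env.state();print(s['force'],s['torque']);go([533.6,259.9,210.5],190.9)
```

```text
[-2.27146663 -0.03034556  7.9457299 ] [0.01598622 0.34499513 0.13028829]
tcp [533.8 260.7 210.9] th -165.86 dp tool mm [ 0.4 -0.7  0.4] turn [0.0011 0.0027 0.0566]
```

play_rows(deltas=[{"dp": [0,0,0],"angular": [0,0,0.02],"gripper": 0},{"dp": [0,0,0],"angular": [0,0,0.02],"gripper": 0},{"dp": [0,0,0],"angular": [0,0,0.02],"gripper": 0},{"dp": [0,0,0],"angular": [0,0,0.01],"gripper": 0}])

```text
clock: 16.1
tcp_pos: [533.8, 260.6, 210.9]
eef_rot: [-0.089, 0.996, 0.001, 0.001]
force: [-2.0, 0.0, 7.6]
finger_gap: 0.108
grip_force: 47.1
```

Run:
```python
from h import *
s=env.state();print(s['force'],s['torque']);go([533.6,259.9,210.5],190.9)
```

```text
[-2.01105130e+00  1.81261935e-03  7.56626957e+00] [0.07214451 0.34167294 0.30274489]
tcp [533.8 260.6 210.9] th -169.83 dp tool mm [ 0.4 -0.7  0.4] turn [ 0.0011  0.0026 -0.0127]
```

play_rows(deltas=[{"dp": [0,0,0],"angular": [0,0,0.01],"gripper": 0},{"dp": [0,0,0],"angular": [0,0,0.01],"gripper": 0},{"dp": [0,0,0],"angular": [0,0,0],"gripper": 0}])

```text
clock: 16.48
tcp_pos: [533.8, 260.7, 210.9]
eef_rot: [-0.079, 0.997, 0.001, 0.001]
force: [-1.3, 0.5, 7.8]
finger_gap: 0.107
grip_force: 48.0
```

Run:
```python
from h import *
s=env.state();print(s['force'],s['torque']);go([533.6,259.9,210.5],190.9)
```

```text
[-1.27722245  0.46922188  7.75972942] [-0.02446002  0.33674017  0.58877536]
tcp [533.8 260.7 210.9] th -170.9 dp tool mm [ 0.4 -0.7  0.4] turn [ 0.0011  0.0027 -0.0314]
```

Torque has risen to 0.59 N·m at the red-mark angle, so this is the stop. I'll relieve the pressure slowly so it springs into the notches.

play_rows(deltas=[{"dp": [0,0,-0.001],"angular": [0,0,-0.003],"gripper": 0},{"dp": [0,0,-0.001],"angular": [0,0,0],"gripper": 0},{"dp": [0,0,-0.001],"angular": [0,0,0],"gripper": 0},{"dp": [0,0,0],"angular": [0,0,0],"gripper": 0}])

```text
clock: 16.98
tcp_pos: [533.6, 260.5, 212.4]
eef_rot: [-0.08, 0.997, 0.0, 0.0]
force: [3.7, 3.6, -3.3]
finger_gap: 0.105
grip_force: 46.3
```

Run:
```python
from h import *
s=env.state();print(s['force'],s['torque']);go([533.6,259.9,210.5],190.9)
```

```text
[ 3.66678186  3.5502968  -3.31576268] [ 0.74801558 -0.74852011  0.57657618]
tcp [533.6 260.5 212.4] th -170.8 dp tool mm [ 0.1 -0.5  1.9] turn [ 0.0009  0.0005 -0.0297]
```

The carrier caught the flange unevenly, so it isn't in the notch yet. I'll press down again and turn a bit further.

play_rows(deltas=[{"dp": [0,0,0.0015],"angular": [0,0,0],"gripper": 0},{"dp": [0,0,0.0015],"angular": [0,0,0],"gripper": 0},{"dp": [0,0,0],"angular": [0,0,0.013],"gripper": 0},{"dp": [0,0,0],"angular": [0,0,0.01],"gripper": 0},{"dp": [0,0,0],"angular": [0,0,0],"gripper": 0}])

```text
clock: 17.6
tcp_pos: [533.7, 260.6, 212.1]
eef_rot: [-0.069, 0.998, 0.001, 0.002]
force: [-0.8, 3.0, 10.0]
finger_gap: 0.106
grip_force: 53.3
```

Run:
```python
from h import *
s=env.state();print(s['force'],s['torque']);go([533.6,259.9,210.5],190.9)
```

```text
[-0.78711575  2.95583308  9.95131529] [0.55658712 0.0121082  0.88554673]
tcp [533.7 260.6 212.1] th -172.08 dp tool mm [ 0.2 -0.6  1.6] turn [ 0.0012  0.0035 -0.052 ]
```

play_rows(deltas=[{"dp": [0,0,0],"angular": [0,0,-0.008],"gripper": 0},{"dp": [0,0,-0.001],"angular": [0,0,0],"gripper": 0},{"dp": [0,0,0],"angular": [0,0,0],"gripper": 0}])

```text
clock: 17.98
tcp_pos: [533.6, 260.5, 212.1]
eef_rot: [-0.073, 0.997, 0.001, 0.001]
force: [1.2, 5.1, 5.2]
finger_gap: 0.109
grip_force: 50.6
```

Run:
```python
from h import *
s=env.state();print(s['force'],s['torque']);go([533.6,259.9,210.5],190.9)
```

```text
[1.15746771 5.08002374 5.21950551] [ 0.73912369 -0.21953991  0.87249272]
tcp [533.6 260.5 212.1] th -171.64 dp tool mm [ 0.1 -0.6  1.6] turn [ 0.001   0.0025 -0.0444]
```

play_rows(deltas=[{"dp": [0,0.0006,0.0005],"angular": [0,0,0],"gripper": 0},{"dp": [0,0.0004,0.001],"angular": [0,0,0],"gripper": 0},{"dp": [0,0,0],"angular": [0,0,0],"gripper": 0}])

```text
clock: 18.35
tcp_pos: [533.7, 260.7, 212.0]
eef_rot: [-0.073, 0.997, -0.0, 0.002]
force: [-0.8, -0.8, 14.2]
finger_gap: 0.106
grip_force: 51.6
```

Run:
```python
from h import *
s=env.state();print(s['force'],s['torque']);go([533.6,259.9,210.5],190.9)
```

```text
[-0.83580851 -0.77945454 14.18091281] [0.03486486 0.20006381 0.73772459]
tcp [533.7 260.7 212. ] th -171.67 dp tool mm [ 0.2 -0.8  1.5] turn [-0.0005  0.0037 -0.0449]
```

play_rows(deltas=[{"dp": [0,0,-0.001],"angular": [0,0,-0.01],"gripper": 0},{"dp": [0,0,0],"angular": [0,0,-0.01],"gripper": 0},{"dp": [0,0,0],"angular": [0,0,-0.01],"gripper": 0},{"dp": [0,0,0],"angular": [0,0,0],"gripper": 0}])

```text
clock: 18.85
tcp_pos: [533.7, 260.6, 212.1]
eef_rot: [-0.087, 0.996, -0.0, 0.001]
force: [1.2, 1.7, 9.3]
finger_gap: 0.113
grip_force: 47.3
```

Run:
```python
from h import *
s=env.state();print(s['force'],s['torque']);go([533.6,259.9,210.5],190.9)
```

```text
[1.22180022 1.70894358 9.25225564] [ 0.18257376 -0.0945407   0.29693475]
tcp [533.7 260.6 212.1] th -170.02 dp tool mm [ 0.2 -0.7  1.6] turn [-0.0005  0.0028 -0.0161]
```

play_rows(deltas=[{"dp": [0,0,-0.001],"angular": [0,0,0],"gripper": 0},{"dp": [0,0,0],"angular": [0,0,0],"gripper": 0}])

```text
clock: 19.1
tcp_pos: [533.7, 260.6, 212.1]
eef_rot: [-0.087, 0.996, -0.0, 0.001]
force: [1.7, 0.7, 6.3]
finger_gap: 0.104
grip_force: 46.9
```

Run:
```python
from h import *
s=env.state();print(s['force'],s['torque']);go([533.6,259.9,210.5],190.9)
sd=save('side','s4.png');w=save('wrist','w4.png')
A=cv2.resize(sd[90:190,185:320],(400,300),interpolation=cv2.INTER_CUBIC)
W=cv2.resize(w[130:280,180:380],(400,300))
cv2.imwrite('pics/m4.png',np.hstack([A,W])[:,:,::-1])
```

```text
[1.70313534 0.6556646  6.31804612] [ 0.15513569 -0.3903202   0.26734024]
tcp [533.7 260.6 212.1] th -170.02 dp tool mm [ 0.2 -0.7  1.6] turn [-0.0006  0.0019 -0.016 ]
```

View pics/m4.png

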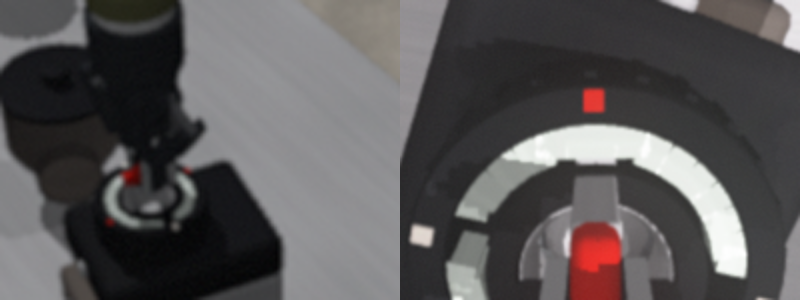

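The bar now points at the red mark (px ~(595,100) in the right panel), so it is at the stop. Friction from the residual torque is holding it down. I'll back the torque off and let the spring lift it.

play_rows(deltas=[{"dp": [0,0,0],"angular": [0,0,-0.008],"gripper": 0},{"dp": [0,0,-0.001],"angular": [0,0,0],"gripper": 0},{"dp": [0,0,0],"angular": [0,0,0],"gripper": 0}])

```text
clock: 19.58
tcp_pos: [533.6, 260.6, 212.7]
eef_rot: [-0.091, 0.996, -0.0, 0.001]
force: [2.2, 0.3, 5.5]
finger_gap: 0.107
grip_force: 46.7
```

Run:
```python
from h import *
s=env.state();print(s['force'],s['torque']);go([533.6,259.9,210.5],190.9)
```

```text
[2.19882741 0.34267187 5.52631379] [ 0.07781719 -0.60031053  0.09606214]
tcp [533.6 260.6 212.7] th -169.56 dp tool mm [ 0.1 -0.7  2.2] turn [-0.0006  0.0013 -0.0081]
```

play_rows(deltas=[{"dp": [0,0,-0.0005],"angular": [0,0,0],"gripper": 0},{"dp": [0,0,-0.0005],"angular": [0,0,0],"gripper": 0},{"dp": [0,0,0],"angular": [0,0,0],"gripper": 0}])

```text
clock: 19.95
tcp_pos: [533.5, 260.6, 213.3]
eef_rot: [-0.091, 0.996, -0.0, 0.0]
force: [3.8, -1.4, 3.8]
finger_gap: 0.105
grip_force: 46.5
```

Run:
```python
from h import *
s=env.state();print(s['force'],s['torque']);go([533.6,259.9,210.5],190.9)
```

```text
[ 3.80369037 -1.38934025  3.81325692] [-0.14939042 -0.96844079  0.05887388]
tcp [533.5 260.6 213.3] th -169.53 dp tool mm [-0.  -0.7  2.8] turn [-0.0006  0.0007 -0.0076]
```

play_rows(deltas=[{"dp": [-0.0008,-0.0002,0],"angular": [0,0,0],"gripper": 0},{"dp": [0,0,-0.0008],"angular": [0,0,0],"gripper": 0},{"dp": [0,0,0],"angular": [0,0,0],"gripper": 0}])

```text
clock: 20.32
tcp_pos: [533.6, 260.7, 213.9]
eef_rot: [-0.091, 0.996, -0.0, -0.0]
force: [2.3, -1.1, 4.0]
finger_gap: 0.105
grip_force: 46.4
```

Run:
```python
from h import *
s=env.state();print(s['force'],s['torque']);go([533.6,259.9,210.5],190.9)
```

```text
[ 2.30932364 -1.11224099  3.97285689] [-0.33920095 -0.61178902  0.04462394]
tcp [533.6 260.7 213.9] th -169.51 dp tool mm [ 0.1 -0.8  3.4] turn [-0.0004 -0.0008 -0.0071]
```

play_rows(deltas=[{"dp": [-0.0004,0,-0.0008],"angular": [0,0,0],"gripper": 0},{"dp": [0,0,-0.0008],"angular": [0,0,0],"gripper": 0},{"dp": [0,0,-0.0005],"angular": [0,0,0],"gripper": 0},{"dp": [0,0,0],"angular": [0,0,0],"gripper": 0}])

```text
clock: 20.82
tcp_pos: [533.6, 260.7, 215.0]
eef_rot: [-0.091, 0.996, -0.0, -0.001]
force: [2.4, -1.1, -5.6]
finger_gap: 0.102
grip_force: 45.2
```

Run:
```python
from h import *
s=env.state();print(s['force'],s['torque']);go([533.6,259.9,210.5],190.9)
```

```text
[ 2.4272228  -1.10158817 -5.60357756] [-0.36995649 -0.62578486  0.04536153]
tcp [533.6 260.7 215. ] th -169.51 dp tool mm [ 0.1 -0.8  4.5] turn [-0.0004 -0.0023 -0.0071]
```

The carrier is blocked upward at TCP 215.0, which puts the underside 22 mm down: it is in the notches. I'll relax, open and back away.

play_rows(deltas=[{"dp": [0,0,0.0006],"angular": [0,0,0],"gripper": 0},{"dp": [0,0,0],"angular": [0,0,0],"gripper": 0.2},{"dp": [0,0,0],"angular": [0,0,0],"gripper": 0.35},{"dp": [0,0,0],"angular": [0,0,0],"gripper": 0.45},{"dp": [0,0,0],"angular": [0,0,0],"gripper": 0.45},{"dp": [0,0,-0.01],"angular": [0,0,0],"gripper": 0.45},{"dp": [0,0,-0.03],"angular": [0,0,0],"gripper": 0.45},{"dp": [0,0,-0.04],"angular": [0,0,0],"gripper": 0.45},{"dp": [0,0,-0.04],"angular": [0,0,0],"gripper": 0.45},{"dp": [0,0,0],"angular": [0,0,0],"gripper": 0.45}])

```text
clock: 22.08
tcp_pos: [535.6, 261.5, 340.1]
eef_rot: [-0.091, 0.996, 0.001, 0.004]
force: [0.2, 0.5, 0.0]
finger_gap: 0.455
grip_force: 0.0
```

Run:
```python
from h import *
s=env.state();print(s['force'],s['tcp_pos'],s['finger_gap'],s['clock'])
c=env.calibration('wrist');w=save('wrist','w5.png')
n,l,st,ce=cv2.connectedComponentsWithStats(red(w).astype(np.uint8))
for i in range(1,n):
    if st[i,4]>20:
        m=(l==i).astype(np.uint8);b=cv2.boxPoints(cv2.minAreaRect(cv2.findContours(m,0,2)[0][0]))
        z=241 if st[i,4]>300 else 200
        print(st[i],ce[i].round(1),onz(c,*ce[i],z).round(1),[onz(c,*q,z)[:2].round(1).tolist() for q in b] if z>200 else '')
t=save('top','t5.png');A=cv2.resize(t[165:260,160:287],(400,300))
W=cv2.resize(w[80:290,130:410],(400,300));cv2.imwrite('pics/m5.png',np.hstack([A,W])[:,:,::-1])
```

```text
[0.21494026 0.48143898 0.02260832] [535.58215456 261.45852669 340.13462701] 0.4546236935679633 22.075
[133 131  44   9 322] [153.8 134.4] [495.8 165.8 241. ] [[496.3, 151.3], [489.5, 180.6], [494.9, 181.3], [501.7, 151.9]]
[274 138   6   8  43] [276.5 141.6] [489.8 251.4 200. ] 
[271 173  13  72 845] [277.1 207.8] [532.9 259.9 241. ] [[562.6, 260.6], [507.8, 250.7], [506.2, 259.3], [560.9, 269.7]]
```

View pics/m5.png

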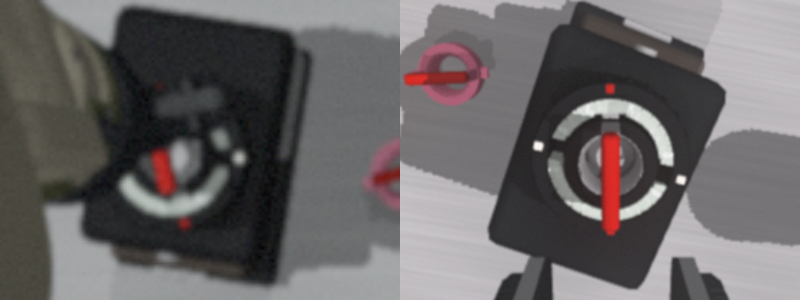

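The bar (right panel, px ~(611,185)) lies on the red-mark line, centred at (532.9,259.9), within 1 mm of the mouth. The gripper is clear, so I'm handing in.

```bash
python3 -c "
from plant import env
print(env.sign_off())"
```

```text
the job is handed in; nothing more can be done
None
```

I handed the job in at about 22 s with the carrier turned to its stop, sprung up into the lock notches about 22 mm below the mouth, and let go; the sign-off returned no verdict.

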